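# File a drilling template on the lever-arch board

### The arm

A 6-joint arm with a two-finger parallel gripper is mounted at the origin on a cart in front of the work surface, level with it; the furniture and walls round the work are solid. World frame = base frame: x ahead of the robot, y to its left, z up, the work surface at z = 0. Lengths are in m, angles in rad, forces in N, time in s.
With the tool pointing down it reaches from about 0.35 to 0.775 m from the base axis. Payload 7.3 kg.
Tool frame: the origin (TCP) lies at the very end of the fingers, on their centre line; the grasp point (between the pads) lies 19 mm behind it; z points along the fingers, y is the line along which they close (so a half turn about z gives the same grasp; the last joint's range is limited). The gripper opens to 92 mm and grips with 3 to 60 N. Pads are 19 mm wide; open, the fingers measure 130 mm over their backs; the gripper's body (75 mm by 190 mm) begins 47 mm behind the grasp point.
Start: joints at [-1.324, 0.342, 1.524, -0, 1.275, -0.146], TCP at [0.201, -0.485, 0.227] pointing down, gripper open.
Joint ranges: [-2.53, 2.53], [-0.77, 2.02], [0.04, 2.7], [-1, 4.14], [0.28, 2.66], [-3.11, 3.11]. Speed limits (rad/s): [2.57, 2.57, 3.14, 3.14, 3.14, 3.14].

### API

Orientations are given as [roll, pitch, yaw] about the fixed x, y, z axes, in that order (R = Rz(yaw) Ry(pitch) Rx(roll)).
In Python, from cell import robot gives the robot as it stands.
- The arm moves only by the tool apply_moves, never from a script. Its argument "motion" is text: rows parted by semicolons, each of 7 numbers parted by spaces: the opening in per cent of the stroke, from 0 (shut) to 100 (fully open), then the shift along the tool's x, y, z in cm, then the turn, a rotation vector about the tool's x, y, z in rad. A call has 1 to 20 rows; each row shifts and turns the commanded pose from where the row before left it, along the tool's axes as they then stand; what a row does not reach is not made up. A row lasts 1/8 s, in which the tool goes at most 62.5 mm and 10.7 degrees, less where a joint would pass 70% of its speed; a pose out of reach is approached as far as the arm can. A call with a gripper value outside its range is refused whole. The fingers move at their own pace and stop on an object; "force" is the grip in N (left out, the last holds). Time passes only in rows, so rows that do not move let the fingers close. It gives the time, the measured TCP pose, the force, the opening and the grip force at its end, in the units of the state.
- robot.observe(): the state, without advancing time (a new reading comes with each control period).
- robot.read_camera(name): name is "side" or "top" or "wrist"; returns a dict with "img" (400x640x3 uint8, red, green, blue), "fovy" (degrees; the focal length in pixels is half the picture's height over the tangent of half this angle, whatever the lens; pixels are square), "cx", "cy" (the principal point, pixels), "R" (3x3) and "t" (3): a world point X has camera coordinates R X + t; the wrist camera has in their place "hand_eye" (4x4, takes a point from camera to tool coordinates, whose origin is the TCP and whose axes are the flange's). Camera axes: x right, y down, z forward; pixel columns grow to the right and rows downward; lengths in m; the calibration is good to about 2 mm. The wrist camera is an equidistant fisheye: a pixel r from the principal point sees the ray r / f radians off the axis. A picture is of the moment at which its call begins: read the wrist's pose just before it. There is no depth.
- robot.hand_in(): hands the job in; it is judged then, once.
Trained networks look in a picture, given as the dict that the camera call returned (one of the last four; its "shot" number tells which), for a name from the list of things; names that differ only in an ending like _2 or _b are one class to them, and where a whole thing is asked for, a point or a joint stands for the part that bears it (a point fixed in the world has none). Each returns a list of dicts, best first, with "score" (0 to 1); they miss things now and then, are a little off and sometimes report something else, mostly with a low value. They report only what shows in the picture. A call takes as long as a camera call.
- robot.search_frame(target, picture): "centre" ([x, y, z] in m, in world coordinates, good to about 4 mm: the middle of the surface that is visible of it).
- robot.trace(target, picture): "pixels" (400x640 bool, what is visible of it).
The state is a dict: "time": time; "qpos": joint angles; "qvel": joint speeds; "joint_efforts": joint torques, N m; "tool_pos": TCP position; "tool_rot": TCP orientation; "contact_force": force on the tool from outside, world axes, zero at the start; "torque": the same for the moment, N m; "opening": finger opening in m; "grip_force": force on a finger pad.
Only numpy, scipy, OpenCV 4.12 (cv2) and the standard library are available. Lean on these libraries where they do the work, as an engineer would, in place of code of your own. Each camera call takes 0.05 s, during which the arm holds its last target. There are 200 camera calls.

### The job

File the loose drilling template on the lever-arch board: lift the black-tipped lever so that the rings spring open, thread the template's two holes over the two straight posts and lower it flat onto the templates already filed there, then press the lever fully down so that the rings close again, and leave the template lying flat under them. The mechanism is not exactly where the board's position suggests, so feel for the posts and never force the template onto them; once the lever is home, neither squeeze it nor lean on it. Leave the other things on the bench where they are.

Things in the scene. Friction and masses are not known exactly. Their poses are not given: they have to be found in the camera images.
- board: Plywood board 190 x 240 x 12 mm, fixed on the bench, bearing a steel lever-arch mechanism set by hand: as a whole it sits up to 7 mm along x and 7 mm along y off nominal, not turned, firmly fixed; its true place is not measured. Origin on the bench under the nominal middle of the two posts; x along their row, y towards the lever, z up. Board spans x +-95, y -82 to +158 mm.
- seat (a point): Fixed to the board at x 0, y 0, z 26 mm, axes as the board: top of two templates already filed and fixed there (no battens, x +-56, y -68 to +20 mm), nominally midway between the posts. The filed template's origin comes here, give or take the mechanism's offset. The posts are upright, 6 mm thick, at x +-40, y 0 nominal, flat tops 58.5 mm above the bench.
- tab (a point): Nominal middle of the lever's black tab with the lever down, fixed to the board at x 0, y 135, z 45 mm (does not move with the lever), axes as the board. Tab: 16 mm wide along x, 26 mm long, 9 mm thick, at the end of a strip 14 mm wide; middle 65 mm, end 78 mm from the lever's pivot, which lies along x at y 72, z 29 mm.
- lever (a joint): Lever angle, rad. 0 is fully down, sloping 14 degrees above level towards board +y. Grows as it rises, to 1.02 (72 degrees; tab middle at y 92, z 91 mm). Over-centre: lifting takes about 5 N at the tab; past 0.2 it springs up by itself when let go, within 0.5 s. Pressing down takes up to about 12 N at the tab; below 0.1 it snaps to 0 and stays.
- rings (a joint): Angle of both half rings (5 mm wire, at x +-40, on a shaft along x at y 60, z 23 mm of the board), driven by the lever, rad. 0 is shut, ends on the post tops, highest point 79 mm above the bench; about 1.3 is sprung open, leaning away from the posts over y 55 to 120 mm, up to 95 mm high.
- template: Loose plywood drilling template 116 x 88 x 6 mm, about 0.1 kg, flat on the bench, with three steel bushes and two 8.5 mm holes 80 mm apart. Origin: underside, midway between the holes; x along their row, y to the edge 20 mm off, z up. To hold it by: a batten 16 mm wide, full length, along x at y -60 mm, from the plate's top to z 30 mm. Filed, its axes point as the board's.
- wrench_3: Bystander: combination spanner 26 x 148 x 11 mm, loose on the bench between board and template. Origin at its middle, underside; y along its length.
- tape_roll: Bystander: black roll of insulating tape, 65 mm across, 19 mm high, loose. Origin at its middle, underside.
- screw_tin: Bystander: open metal tin 79 x 74 x 56 mm high, loose. Origin at its middle, underside.

How it is judged:
On the way, in this order (a step that is already met when the one before it is completed fails the run):
1. the lever is lifted and the rings stand open (value of joint rings above 1.1 rad), for 0.2 s.
2. with the rings open, the template lies flat on the filed ones with both posts through its holes (horizontal distance between template and seat below 0.0125 m and z of template in the frame of seat below 0.002 m and angle between template's own z axis and vertical below 0.05 rad and angle between the x axis of template and the x axis of board, either way round below 0.12 rad and value of joint rings above 1.1 rad), for 0.2 s.
At the end, for the whole second after the job is handed in: Lever fully down (below 0.05 rad), rings shut (-0.04 to 0.03 rad), template on the posts, flat on the filed ones and at rest: origin within 12.5 mm of the seat point horizontally, at most 2 mm above it, tilted under 0.05 rad, turned under 0.12 rad against the board (value of joint lever below 0.05 rad and value of joint rings between -0.04 and 0.03 rad and horizontal distance between template and seat below 0.0125 m and z of template in the frame of seat below 0.002 m and angle between template's own z axis and vertical below 0.05 rad and angle between the x axis of template and the x axis of board, either way round below 0.12 rad and linear speed of template below 0.01 m/s); the robot touches nothing.
It fails at once if the template pressed on the posts, rings or board with more than 25 N (contact force between template and board above 25 N).
It fails at once if the lever squeezed or leaned on with more than 30 N once it is down over the filed template (horizontal distance between template and seat below 0.0125 m and z of template in the frame of seat below 0.002 m and value of joint lever below 0.05 rad and contact force between the fingers and board above 30 N).
It fails at once if the small combination spanner moved more than 25 mm (distance of wrench_3 from where it was at the start of the episode above 0.025 m).
It fails at once if the roll of tape moved more than 25 mm (distance of tape_roll from where it was at the start of the episode above 0.025 m).
It fails at once if the screw tin moved more than 25 mm (distance of screw_tin from where it was at the start of the episode above 0.025 m).
It also fails if it takes over 72 s, if anything falls off the work surface, if the arm or the gripper's body presses on something with over 40 N, if the wrist force passes 120 N, or if a joint passes its speed limit or range.

## Working session

There is one attempt and no reset: what is moved stays moved. The work goes in short steps, Python scripts to look and compute and a tool call to move; the robot and the scene stay as the last step left them, time stands still between calls to the robot, and variables do not carry over. Pictures are saved under pics/ and viewed, at most 10 in all, crops included, and the job is handed in when it is done.

Besides the shell and the picture viewer there is one more tool, called after "Request:" as name(argument=value, ...) on one line, values as JSON. apply_moves: Moves the arm, as the interface text tells. Its arguments: {"type":"object","properties":{"motion":{"type":"string"},"force":{"type":"number"}},"required":["motion"]}

```bash
ls; mkdir -p pics; cat > h.py <<'E'
import numpy as np, cv2
from cell import robot
def pix(c,X):
    p=np.asarray(c['R'])@np.asarray(X)+np.asarray(c['t']); f=200/np.tan(np.radians(c['fovy'])/2)
    return np.array([c['cx']+f*p[0]/p[2], c['cy']+f*p[1]/p[2]])
def onz(c,uv,z):
    R=np.asarray(c['R']);t=np.asarray(c['t']);f=200/np.tan(np.radians(c['fovy'])/2)
    d=R.T@np.array([(uv[0]-c['cx'])/f,(uv[1]-c['cy'])/f,1]);o=-R.T@t
    return o+d*(z-o[2])/d[2]
def save(c,n,box=None,s=1):
    im=c['img'][:,:,::-1]
    if box: im=im[box[1]:box[3],box[0]:box[2]]
    if s!=1: im=cv2.resize(im,None,fx=s,fy=s,interpolation=cv2.INTER_CUBIC)
    cv2.imwrite('pics/'+n,np.ascontiguousarray(im))
E
python3 - <<'E'
from h import *
T=robot.read_camera('top'); S=robot.read_camera('side')
save(T,'t0.png'); save(S,'s0.png')
for c,n in ((T,'top'),(S,'side')):
    print(n,'pos',-np.asarray(c['R']).T@c['t'],c['fovy'])
    for k in ['board','lever','template','wrench_3','tape_roll','screw_tin']:
        print(k,[(np.round(d['centre'],3),round(d['score'],2)) for d in robot.search_frame(k,c)[:2]])
for k in ['board','template']:
    r=robot.trace(k,T)
    if r:
        m=r[0]['pixels'].astype(np.uint8); 
        cs=max(cv2.findContours(m,0,2)[0],key=cv2.contourArea)
        b=cv2.boxPoints(cv2.minAreaRect(cs)); print(k,b.round(1).tolist(),[onz(T,p,.012 if k=='board' else .006)[:2].round(4).tolist() for p in b])
print(robot.observe())
E
```

```text
pics
top pos [ 0.43264027 -0.03966675  0.94656048] 55.936738468740835
board [(array([0.53 , 0.166, 0.01 ]), 0.82), (array([ 0.677, -0.141,  0.018]), 0.16)]
lever [(array([0.536, 0.238, 0.041]), 0.47)]
template [(array([ 0.493, -0.263,  0.001]), 0.88)]
wrench_3 [(array([ 0.464, -0.117,  0.006]), 0.6)]
tape_roll [(array([ 0.681, -0.137,  0.018]), 0.66)]
screw_tin [(array([ 0.692, -0.341,  0.026]), 0.83)]
side pos [0.58919718 0.84381052 0.58428706] 56.051857112316746
board [(array([0.534, 0.195, 0.014]), 0.66)]
lever [(array([0.532, 0.239, 0.039]), 0.53)]
template [(array([ 0.492, -0.278,  0.002]), 0.86)]
wrench_3 [(array([ 0.454, -0.119,  0.008]), 0.64)]
tape_roll [(array([ 0.676, -0.125,  0.016]), 0.78)]
screw_tin [(array([ 0.692, -0.317,  0.035]), 0.79)]
board [[187.1999969482422, 177.5], [284.79998779296875, 175.3000030517578], [286.5, 252.39999389648438], [188.89999389648438, 254.60000610351562]] [[0.6278, 0.2952], [0.6312, 0.0482], [0.438, 0.043], [0.4348, 0.2824]]
template [[390.79998779296875, 250.6999969482422], [393.5, 203.8000030517578], [431.8999938964844, 206.0], [429.20001220703125, 252.89999389648438]] [[0.4398, -0.2144], [0.5567, -0.2255], [0.5502, -0.3218], [0.4336, -0.3088]]
{'time': 0.8, 'qpos': array([-1.32398580e+00,  3.41963660e-01,  1.52410527e+00, -8.22430317e-06,
        1.27539420e+00, -1.45987807e-01]), 'qvel': array([ 0.00071603,  0.00088648,  0.00029897, -0.00125512, -0.0022494 ,
       -0.00100104]), 'joint_efforts': array([ 2.47542397e-03, -4.31084812e+01, -2.44466829e+01,  7.17164576e-02,
        4.81027784e-02, -2.97450401e-05]), 'tool_pos': array([ 0.20098548, -0.48502426,  0.22675754]), 'tool_rot': array([3.14146565e+00, 2.66270240e-05, 3.92800725e-01]), 'contact_force': array([1.2381696 , 1.24571761, 0.06125114]), 'torque': array([ 0.01395547,  0.02408797, -0.02787736]), 'grip_force': 0.0, 'opening': 0.09198038843146833}
```

View pics/t0.png

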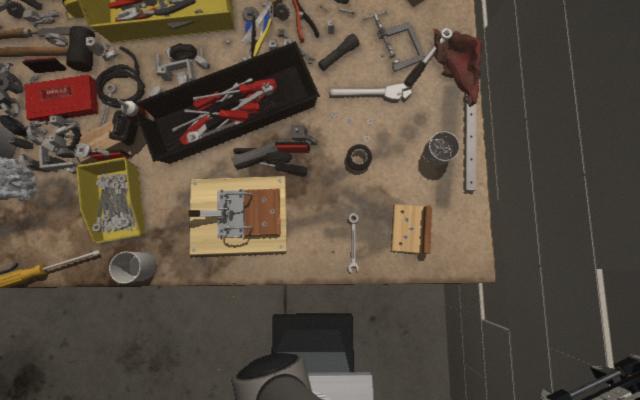

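View pics/s0.png

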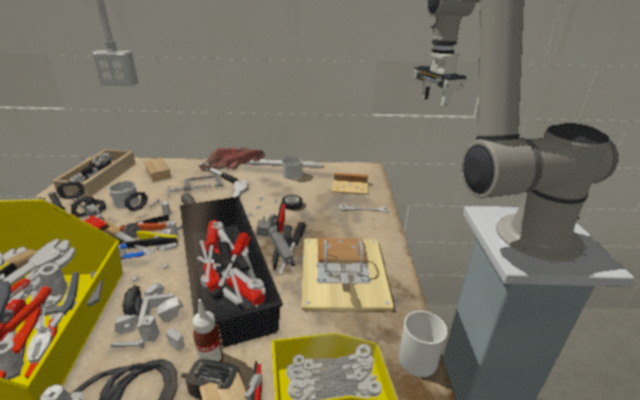

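The top view shows the board at px (190–286, 178–254) with the lever tab at about (200, 213). The template is at (392–432, 204–253) with its batten on the right. The spanner sits between them at (352, 243). The side view agrees. Board origin is about (.533, .129), yaw about .015. I'm moving over the board to look with the wrist camera.

Request:
apply_moves(motion="30 3.3 -3 -0.4 0 0 0;30 3.3 -3 -0.4 0 0 0;30 3.3 -3 -0.4 0 0 0;30 3.3 -3 -0.4 0 0 0;30 3.3 -3 -0.4 0 0 0;30 3.3 -3 -0.4 0 0 0;30 3.3 -3 -0.4 0 0 0;30 3.3 -3 -0.4 0 0 0;30 3.3 -3 -0.4 0 0 0;30 3.3 -3 -0.4 0 0 0;30 3.3 -3 -0.4 0 0 0;30 3.3 -3 -0.4 0 0 0;30 3.3 -3 -0.4 0 0 0;30 3.3 -3 -0.4 0 0 0;30 3.3 -3 -0.4 0 0 0;30 3.3 -3 -0.4 0 0 0;30 3.3 -3 -0.4 0 0 0", force=25)

```text
time: 2.92
tool_pos: [0.5245, 0.2023, 0.2949]
tool_rot: [3.141, -0.0, 0.393]
contact_force: [-0.9, -0.4, 0.8]
opening: 0.0274
grip_force: 0.0
```

Request:
apply_moves(motion="30 0 0 0 0 0 -0.17;30 0 0 0 0 0 -0.17;30 0 0 0 0 0 -0.17;30 0 0 0 0 0 -0.17;30 0 0 0 0 0 -0.17;30 0 0 0 0 0 -0.17;30 0 0 0 0 0 -0.17;30 0 0 0 0 0 0;30 0 0 0 0 0 0")

```text
time: 4.05
tool_pos: [0.524, 0.2009, 0.2947]
tool_rot: [-3.142, 0.0, 1.58]
contact_force: [-0.3, 0.3, -0.7]
opening: 0.0274
grip_force: 0.0
```

```bash
cat >> h.py <<'E'
from scipy.spatial.transform import Rotation as Ro
def wpose(o):
    return Ro.from_euler('xyz',o['tool_rot']).as_matrix(), np.asarray(o['tool_pos'])
def wonz(c,o,uv,z):
    H=np.asarray(c['hand_eye']);Rt,p=wpose(o);f=200/np.tan(np.radians(c['fovy'])/2)
    v=np.array([uv[0]-c['cx'],uv[1]-c['cy']]);r=np.linalg.norm(v);th=r/f
    d=np.array([*(v/max(r,1e-9)*np.sin(th)),np.cos(th)])
    d=Rt@H[:3,:3]@d; q=Rt@H[:3,3]+p
    return q+d*(z-q[2])/d[2]
def wpix(c,o,X):
    H=np.asarray(c['hand_eye']);Rt,p=wpose(o);f=200/np.tan(np.radians(c['fovy'])/2)
    x=H[:3,:3].T@(Rt.T@(np.asarray(X)-p)-H[:3,3]); n=np.hypot(x[0],x[1]); th=np.arctan2(n,x[2])
    return np.array([c['cx'],c['cy']])+f*th*x[:2]/n
E
python3 - <<'E'
from h import *
o=robot.observe(); c=robot.read_camera('wrist')
print(o['tool_pos'],o['tool_rot'],o['time'],o['contact_force'],c['fovy'],c['cx'],c['cy']);print(np.round(c['hand_eye'],3))
save(c,'w1.png'); np.save('w1.npy',dict(c=c,o=o),allow_pickle=True)
for x,y,z in [(.5337,.129,.026),(.5737,.129,.0585),(.4937,.129,.0585),(.5316,.264,.045)]: print(wpix(c,o,(x,y,z)))
print([(d['centre'],d['score']) for k in('lever','rings') for d in robot.search_frame(k,c)[:1]])
E
```

```text
[0.52403896 0.20088665 0.29466552] [-3.14158828e+00  6.50167641e-05  1.57951339e+00] 4.05 [-0.30430762  0.31053671 -0.66036196] 65.70646984690485 323.37409721516457 200.5015422849523
[[ 0.001 -0.963 -0.27   0.072]
 [ 1.     0.001 -0.    -0.   ]
 [ 0.001 -0.27   0.963 -0.158]
 [ 0.     0.     0.     1.   ]]
[329.99852176 216.99425691]
[359.85581651 224.84798669]
[300.94918161 224.3911162 ]
[330.11274929 123.0113763 ]
[([0.5321, 0.2365, 0.0411], 0.86), ([0.5506, 0.1813, 0.0652], 0.66)]
```

View pics/w1.png

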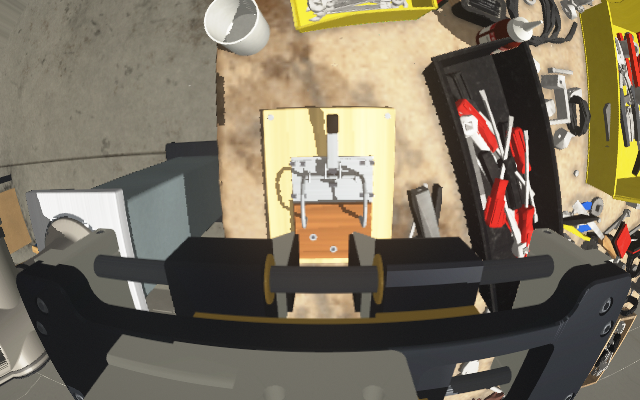

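The wrist view shows the tab at about (333, 124), the strip running down to (333, 165), and ring ends and posts near (305, 226) and (363, 226). Next is a zoom for sub-pixel values.

```bash
python3 - <<'E'
from h import *
d=np.load('w1.npy',allow_pickle=True).item();c,o=d['c'],d['o']
save(c,'w1z.png',(255,100,405,240),5)
for n,uv,z in [('tab',(333,124),.045)]: print(n,wonz(c,o,uv,z))
for uv in [(262,108),(394,108)]: print(wonz(c,o,uv,.012))
E
```

```text
tab [0.53537769 0.26275027 0.045     ]
[0.43549628 0.28539023 0.012     ]
[0.62322392 0.28770714 0.012     ]
```

View pics/w1z.png

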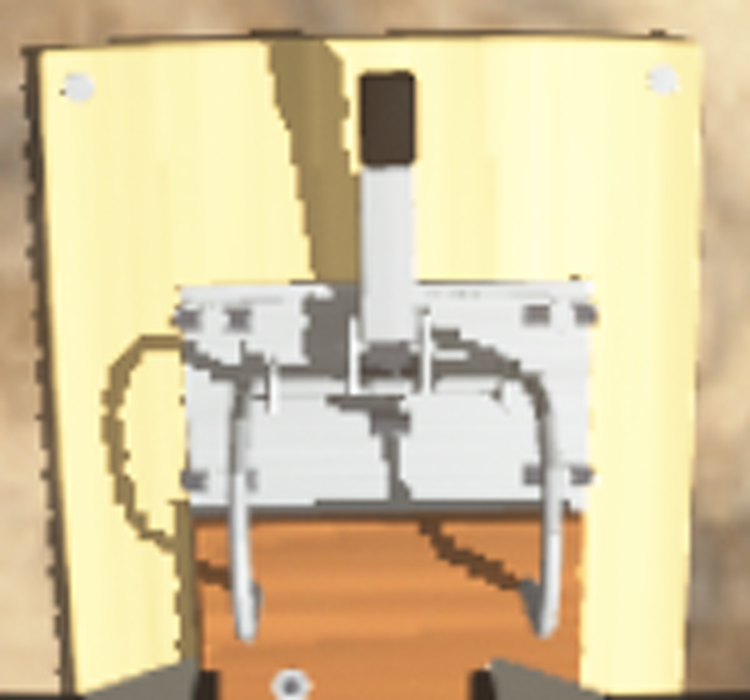

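Request:
apply_moves(motion="28 3.1 0.55 0 0 0 0;28 3.1 0.55 0 0 0 0;28 0 0 4 0 0 0;28 0 0 4 0 0 0;28 0 0 4 0 0 0;28 0 0 4 0 0 0;28 0 0 4 0 0 0;28 0 0 2 0 0 0;28 0 0 0 0 0 0")

```text
time: 5.32
tool_pos: [0.5333, 0.2626, 0.0731]
tool_rot: [-3.138, 0.001, 1.582]
contact_force: [0.1, -0.2, 1.4]
opening: 0.0258
grip_force: 0.0
```

```bash
python3 - <<'E'
from h import *
o=robot.observe(); c=robot.read_camera('wrist')
print(o['tool_pos'],o['tool_rot'],o['time'],o['contact_force'])
print(wpix(c,o,(.5345,.263,.049)))
save(c,'w2.png',(180,60,480,260),2.5)
E
```

```text
[0.53329184 0.26262047 0.07305939] [-3.13810003e+00  1.25639791e-03  1.58194981e+00] 5.325 [ 0.14530488 -0.19921933  1.39280436]
[326.23022773 232.77232379]
```

View pics/w2.png

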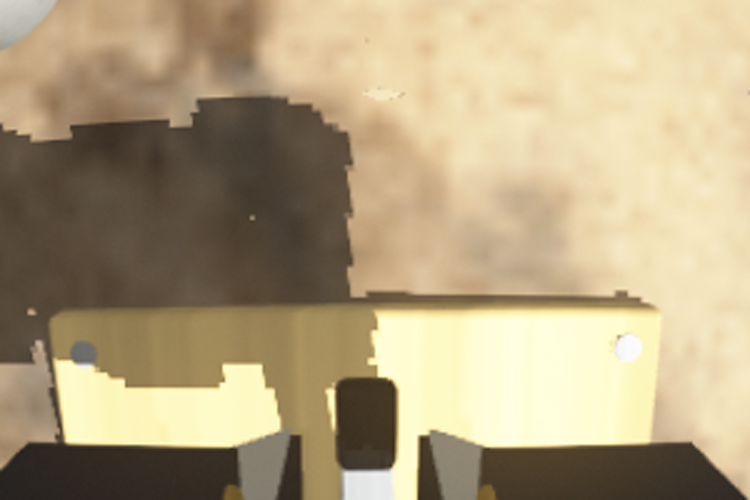

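The tab sits centred between the fingers, at about (326, 229). Descend, grip and check.

Request:
apply_moves(motion="28 0.1 0.05 2 0 0 0;28 0 0 2 0 0 0;28 0 0 0.2 0 0 0;0 0 0 0 0 0 0;0 0 0 0 0 0 0;0 0 0 0 0 0 0;0 0 0 0 0 0 0", force=25)

```text
time: 6.25
tool_pos: [0.5352, 0.2644, 0.0335]
tool_rot: [3.14, -0.001, 1.583]
contact_force: [-0.5, 2.2, 4.7]
opening: 0.0154
grip_force: 25.0
```

Request:
apply_moves(motion="0 -0.2 0 -0.65 0 0 0;0 -0.27 0 -0.63 0 0 0;0 -0.33 0 -0.6 0 0 0;0 -0.4 0 -0.56 0 0 0;0 -0.44 0 -0.52 0 0 0;0 -0.5 0 -0.46 0 0 0;0 -0.55 0 -0.41 0 0 0;0 -0.58 0 -0.35 0 0 0;0 0 0 0 0 0 0")

```text
time: 7.38
tool_pos: [0.5356, 0.23, 0.0749]
tool_rot: [3.141, 0.001, 1.582]
contact_force: [2.2, -6.2, 4.1]
opening: 0.0157
grip_force: 25.0
```

Request:
apply_moves(motion="30 0 0 0 0 0 0;30 0 0 0 0 0 0;30 0 0 -1 0 0 0;30 0 0 -4 0 0 0;30 0 0 -4 0 0 0;30 0 0 -4 0 0 0;30 -2.5 0 -4 0 0 0;30 -2.5 0 0 0 0 0;30 -2.5 0 0 0 0 0;30 0 0 0 0 0 0;30 0 0 0 0 0 0;30 0 0 0 0 0 0")

```text
time: 8.88
tool_pos: [0.5359, 0.1572, 0.2445]
tool_rot: [-3.141, -0.0, 1.584]
contact_force: [-0.2, -0.5, 0.7]
opening: 0.0278
grip_force: 0.0
```

```bash
python3 - <<'E'
from h import *
o=robot.observe(); c=robot.read_camera('wrist'); o2=robot.observe()
print(o['tool_pos'],o['tool_rot'],o['time'],o['contact_force'],np.ptp([o['tool_pos'],o2['tool_pos']],axis=0))
np.save('w3.npy',dict(c=c,o=o),allow_pickle=True)
for x in (-.04,.04): print(wpix(c,o,(.5352+x,.128+.012*x,.0585)))
save(c,'w3.png',(240,110,440,250),4)
E
```

```text
[0.53594993 0.15720834 0.24450064] [-3.14147833e+00 -2.15225824e-04  1.58377330e+00] 8.875 [-0.1569613  -0.47507641  0.65924566] [1.29277360e-05 7.58703503e-05 6.72315949e-05]
[288.49425796 204.8742941 ]
[357.34282596 204.99276253]
```

View pics/w3.png

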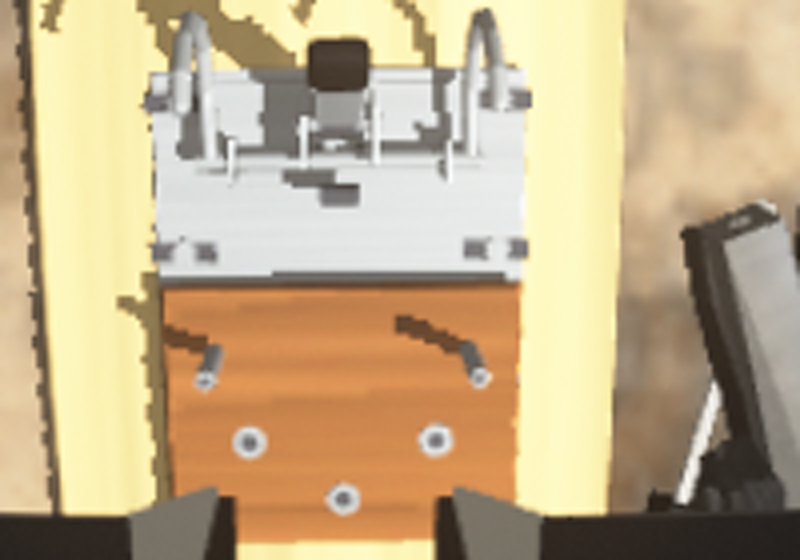

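The lever is up and the rings stand open. Post tops show at zoom (205, 381) and (480, 378), i.e. px (291.2, 205.2) and (360.0, 204.5).

```bash
python3 - <<'E'
from h import *
d=np.load('w3.npy',allow_pickle=True).item();c,o=d['c'],d['o']
f=lambda u,v:(240+(u-1.5)/4,110+(v-1.5)/4)
A=wonz(c,o,f(205,381),.0585);B=wonz(c,o,f(480,378),.0585);print(A,B,np.linalg.norm(B-A),(A+B)/2,np.arctan2(*(B-A)[1::-1]))
for uv in((162,285),(520,285)):print(wonz(c,o,f(*uv),.026))
E
```

```text
[0.49798803 0.12756053 0.0585    ] [0.57782628 0.12956446 0.0585    ] 0.07986339113050381 [0.53790716 0.1285625  0.0585    ] 0.025094579399027123
[0.48139494 0.14896748 0.026     ]
[0.59323421 0.15052626 0.026     ]
```

Request:
apply_moves(motion="35 -3.87 -0.74 0 0 0 0;35 -3.87 -0.74 0 0 0 0;35 -3.87 -0.74 0 0 0 0;35 -3.87 -0.74 0 0 0 0;35 -3.87 -0.74 0 0 0 0;35 -3.87 -0.74 0 0 0 0;35 -3.87 -0.74 0 0 0 0;35 -3.87 -0.74 0 0 0 0;35 -3.87 -0.74 0 0 0 0;35 -3.87 -0.74 0 0 0 0;35 -3.87 -0.74 0 0 0 0")

```text
time: 10.3
tool_pos: [0.4599, -0.2711, 0.2445]
tool_rot: [3.141, -0.0, 1.584]
contact_force: [0.2, 0.0, 0.8]
opening: 0.032
grip_force: 0.0
```

Request:
apply_moves(motion="35 0 0 0 0 0 0.168;35 0 0 0 0 0 0.168;35 0 0 0 0 0 0.168;35 0 0 0 0 0 0.168;35 0 0 0 0 0 0.168;35 0 0 0 0 0 0.168;35 0 0 0 0 0 0.168;35 0 0 0 0 0 0.168;35 0 0 0 0 0 0.168;35 0 0 0 0 0 0.168;35 0 0 0 0 0 0;35 0 0 0 0 0 0")

```text
time: 11.8
tool_pos: [0.46, -0.2701, 0.2445]
tool_rot: [-3.142, 0.0, -0.093]
contact_force: [0.1, -0.4, 0.1]
opening: 0.0319
grip_force: 0.0
```

```bash
python3 - <<'E'
from h import *
o=robot.observe(); c=robot.read_camera('wrist')
print(o['tool_pos'],o['tool_rot'],o['time'],o['contact_force'])
np.save('w4.npy',dict(c=c,o=o),allow_pickle=True)
print(wpix(c,o,(.4907,-.2996,.03)),wpix(c,o,(.4964,-.24,.006)))
save(c,'w4.png',(200,60,460,255),3)
for k in ('template','wrench_3'): print([(d['centre'],d['score']) for d in robot.search_frame(k,c)[:1]])
E
```

```text
[ 0.45996184 -0.27009703  0.24446579] [-3.14158535e+00  8.44039973e-05 -9.34964416e-02] 11.8 [ 0.05703615 -0.43064927  0.08167013]
[345.19212992 147.94903596] [297.17403118 145.92449373]
[([0.4979, -0.2666, 0.0112], 0.55)]
[([0.4664, -0.1204, 0.0016], 0.97)]
```

View pics/w4.png

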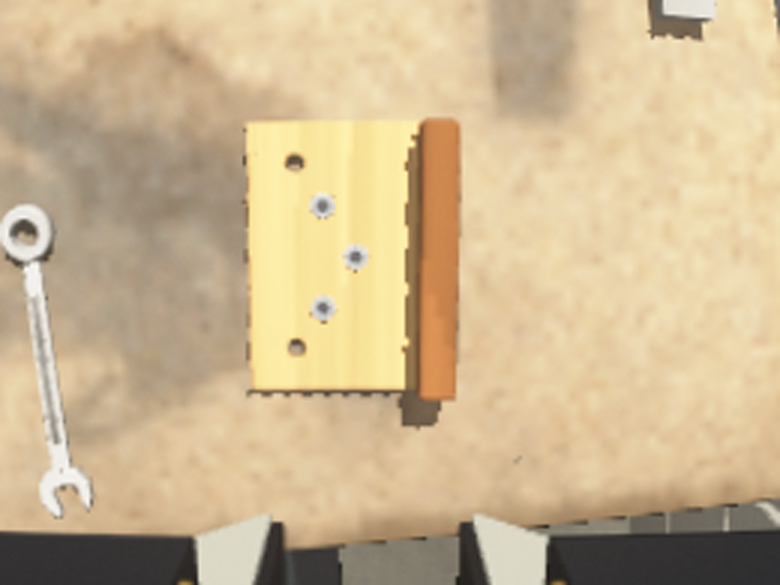

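The template's holes are at zoom (295, 162) and (297, 347). The batten top's corners are (421, 119), (460, 119), (418, 398) and (457, 400).

```bash
python3 - <<'E'
from h import *
d=np.load('w4.npy',allow_pickle=True).item();c,o=d['c'],d['o']
f=lambda u,v:(200+(u-1)/3,60+(v-1)/3)
B=wonz(c,o,f(295,162),.006);A=wonz(c,o,f(297,347),.006)
y=np.arctan2(*(B-A)[1::-1]);m=(A+B)/2;print(A,B,np.linalg.norm(B-A),m,y)
q=np.array([wonz(c,o,f(*p),.03) for p in((421,119),(460,119),(418,398),(457,400))]);print(q,q.mean(0))
bt=m[:2]+.06*np.array([np.sin(y),-np.cos(y)]);print('batten from holes',bt)
b=.5*(bt+q.mean(0)[:2]);dv=np.array([*b,.009])-o['tool_pos'];print(b,wpose(o)[0].T@dv)
print('yaw batten',np.arctan2(*(q[0]+q[1]-q[2]-q[3])[1::-1]))
E
```

```text
[ 0.45788261 -0.23776167  0.006     ] [ 0.53755224 -0.24531695  0.006     ] 0.08002706707583138 [ 0.49771742 -0.24153931  0.006     ] -0.09454987154058277
[[ 0.54964771 -0.29845451  0.03      ]
 [ 0.54846371 -0.31386036  0.03      ]
 [ 0.43634632 -0.28761391  0.03      ]
 [ 0.43401365 -0.30368353  0.03      ]] [ 0.49211785 -0.30090308  0.03      ]
batten from holes [ 0.49205288 -0.30127132]
[ 0.49208536 -0.3010872 ] [0.03489634 0.02785748 0.23546264]
yaw batten -0.09202170440759243
```

Request:
apply_moves(motion="35 1.75 1.4 0 0 0 0;35 1.75 1.4 0 0 0 0;35 0 0 4 0 0 0;35 0 0 4 0 0 0;35 0 0 4 0 0 0;35 0 0 4 0 0 0;35 0 0 4 0 0 0;35 0 0 2 0 0 0;35 0 0 1.3 0 0 0;35 0 0 0 0 0 0;0 0 0 0 0 0 0;0 0 0 0 0 0 0;0 0 0 0 0 0 0;0 0 0 0 0 0 0;0 0 0 0 0 0 0", force=30)

```text
time: 13.82
tool_pos: [0.4924, -0.3019, 0.0125]
tool_rot: [3.141, -0.001, -0.097]
contact_force: [-0.4, 1.3, 7.4]
opening: 0.0154
grip_force: 30.0
```

Request:
apply_moves(motion="0 0 0 -2 0 0 0;0 0 0 -3.5 0 0 0;0 0 0 -3.5 0 0 0;0 0 0 -3.5 0 0 0;0 0.1 -2 0 0 0 0;0 0.11 -3.9 0 0 0 0;0 0.11 -3.9 0 0 0 0;0 0.11 -3.9 0 0 0 0;0 0.11 -3.9 0 0 0 0;0 0.11 -3.9 0 0 0 0;0 0.11 -3.9 0 0 0 0;0 0.11 -3.9 0 0 0 0;0 0.11 -3.9 0 0 0 0;0 0.1 -3.9 0 0 0 0;0 0 0 0 0 0 -0.113;0 0 0 0 0 0 0;0 0 0 0 0 0 0")

```text
time: 15.95
tool_pos: [0.5379, 0.0666, 0.1357]
tool_rot: [3.142, 0.002, 0.014]
contact_force: [0.1, -0.0, -1.2]
opening: 0.0158
grip_force: 30.0
```

```bash
python3 - <<'E'
from h import *
o=robot.observe(); c=robot.read_camera('wrist')
print(o['tool_pos'],o['tool_rot'],o['time'],o['contact_force'],o['opening'])
np.save('w5.npy',dict(c=c,o=o),allow_pickle=True)
z=o['tool_pos'][2]-.0065
for x in(-.04,.04): print('hole',wpix(c,o,(.5379+x,.1286,z)),'post',wpix(c,o,(.5379+x,.1286,.0585)))
save(c,'w5.png',(180,40,480,260),2.6)
E
```

```text
[0.53794893 0.06663387 0.13566567] [3.14155340e+00 1.62591281e-03 1.35383066e-02] 15.95 [ 0.14120609 -0.04764343 -1.15655569] 0.01576000366971508
hole [226.84710681 297.02496018] post [249.6492927  251.65273893]
hole [213.73704911 175.39586239] post [244.25954187 157.65575496]
```

View pics/w5.png

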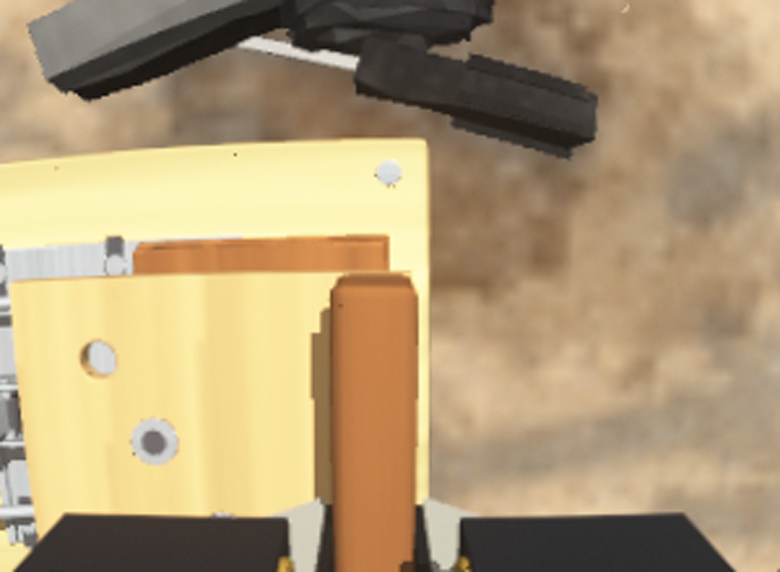

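The far hole shows at zoom (98, 358), i.e. px (217.6, 177.6).

```bash
python3 - <<'E'
from h import *
d=np.load('w5.npy',allow_pickle=True).item();c,o=d['c'],d['o']
f=lambda u,v:(180+(u-.8)/2.6,40+(v-.8)/2.6)
z=o['tool_pos'][2]-.0065
h=wonz(c,o,f(98,358),z); print('hole',h,'rel',h-o['tool_pos'])
w=np.array([wonz(c,o,f(*p),z+.024) for p in((333,290),(415,290))]);print('batten',w)
print(h[0]-o['tool_pos'][0])
for u in ((430,142),):print(wonz(c,o,f(*u),.012))
E
```

```text
hole [0.57674928 0.1264511  0.12916567] rel [ 0.03880035  0.05981723 -0.0065    ]
batten [[0.59403825 0.07418879 0.15316567]
 [0.59424256 0.05987605 0.15316567]]
0.03880034889497874
[0.62981826 0.0482936  0.012     ]
```

Request:
apply_moves(motion="0 0.12 -0.28 2 0 0 -0.004;0 0 0 2 0 0 0;0 0 0 1.7 0 0 0;0 0 0 0 0 0 0;0 0 0 0 0 0 0;0 0 0 0 0 0 0")

```text
time: 16.75
tool_pos: [0.5404, 0.0693, 0.0804]
tool_rot: [3.141, -0.002, 0.019]
contact_force: [0.2, 0.4, -1.9]
opening: 0.016
grip_force: 30.0
```

```bash
python3 - <<'E'
from h import *
o=robot.observe(); c=robot.read_camera('wrist')
print(o['tool_pos'],o['tool_rot'],o['time'],o['contact_force'],o['opening'])
np.save('w6.npy',dict(c=c,o=o),allow_pickle=True)
print(wpix(c,o,(.5779,.1292,.0585)),wpix(c,o,o['tool_pos']+[.0388,.0600,-.0065]))
save(c,'w6.png',(180,140,260,200),9)
E
```

```text
[0.54038997 0.06926548 0.08036292] [ 3.14145755e+00 -1.68769573e-03  1.92522650e-02] 16.75 [ 0.21949679  0.42605282 -1.91800528] 0.01595209128247766
[225.82425656 173.87641982] [217.49413964 176.77706788]
```

View pics/w6.png

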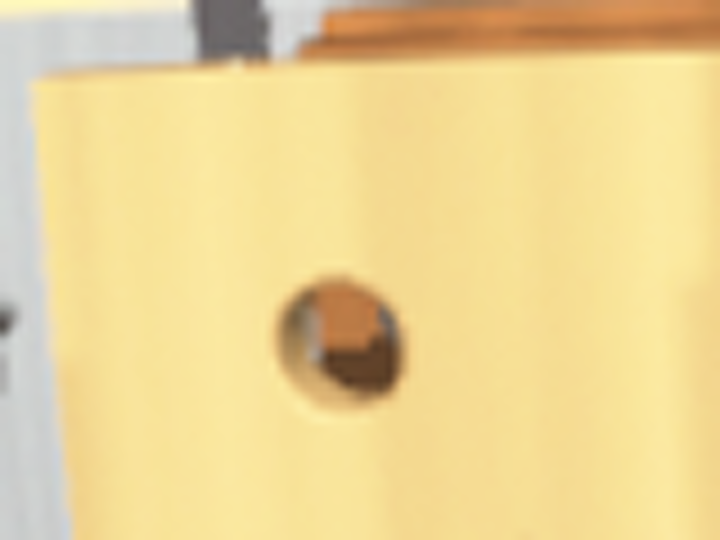

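The ninth picture shows the hole at px (217.8, 178.1). Through it I see the seat and a grey edge of the post on the upper right, where it's expected. Next I descend gently and feel.

Request:
apply_moves(motion="0 0 0 0.3 0 0 0;0 0 0 0.3 0 0 0;0 0 0 0.2 0 0 0;0 0 0 0.1 0 0 0;0 0 0 0.1 0 0 0;0 0 0 0 0 0 0")

```text
time: 17.55
tool_pos: [0.5398, 0.0694, 0.0694]
tool_rot: [3.142, 0.0, 0.02]
contact_force: [-0.8, -0.0, -1.2]
opening: 0.0159
grip_force: 30.0
```

Request:
apply_moves(motion="0 0 0 0.1 0 0 0;0 0 0 0.1 0 0 0;0 0 0 0.1 0 0 0;0 0 0 0 0 0 0")

```text
time: 18.05
tool_pos: [0.5398, 0.0694, 0.0664]
tool_rot: [3.141, 0.0, 0.02]
contact_force: [0.7, 0.4, -1.0]
opening: 0.0158
grip_force: 30.0
```

It threads freely. Continuing down.

Request:
apply_moves(motion="0 0 0 0.3 0 0 0;0 0 0 0.3 0 0 0;0 0 0 0.3 0 0 0;0 0 0 0.3 0 0 0;0 0 0 0 0 0 0")

```text
time: 18.68
tool_pos: [0.5396, 0.0694, 0.0542]
tool_rot: [3.142, 0.001, 0.02]
contact_force: [-1.3, -0.6, -1.4]
opening: 0.0159
grip_force: 30.0
```

Request:
apply_moves(motion="0 0 0 0.3 0 0 0;0 0 0 0.3 0 0 0;0 0 0 0.3 0 0 0;0 0 0 0.2 0 0 0;0 0 0 0 0 0 0")

```text
time: 19.3
tool_pos: [0.5397, 0.0694, 0.0433]
tool_rot: [3.142, 0.0, 0.02]
contact_force: [-0.6, -0.3, 0.0]
opening: 0.0156
grip_force: 30.0
```

Request:
apply_moves(motion="0 0 0 0.1 0 0 0;0 0 0 0.1 0 0 0;0 0 0 0.1 0 0 0;0 0 0 0.08 0 0 0;0 0 0 0 0 0 0")

```text
time: 19.92
tool_pos: [0.5398, 0.0694, 0.0396]
tool_rot: [3.142, 0.0, 0.02]
contact_force: [0.0, 0.0, -1.4]
opening: 0.0154
grip_force: 30.0
```

Request:
apply_moves(motion="0 0 0 0.05 0 0 0;0 0 0 0.05 0 0 0;0 0 0 0 0 0 0")

```text
time: 20.3
tool_pos: [0.5398, 0.0694, 0.0386]
tool_rot: [3.141, 0.0, 0.02]
contact_force: [-0.9, -0.2, -2.3]
opening: 0.0158
grip_force: 30.0
```

Request:
apply_moves(motion="0 0 0 0.05 0 0 0;0 0 0 0.05 0 0 0;0 0 0 0 0 0 0")

```text
time: 20.68
tool_pos: [0.5399, 0.0693, 0.0383]
tool_rot: [3.141, -0.0, 0.02]
contact_force: [-2.4, 0.1, 4.8]
opening: 0.0154
grip_force: 30.0
```

Seated, with about 5 N contact at the expected height. Release and retreat to a viewpoint.

Request:
apply_moves(motion="30 0 0 0 0 0 0;30 0 0 0 0 0 0;30 0 0 0 0 0 0;30 0 0 -1 0 0 0;30 0 0 -3 0 0 0;30 0 0 -4 0 0 0;30 0 0 -4 0 0 0;30 0 0 -4 0 0 0;30 0 0 -4 0 0 0;30 0 -3 0 0 0 0;30 0 -3 0 0 0 0;30 0 -3 0 0 0 0;30 0 0 0 0 0 0")

```text
time: 22.3
tool_pos: [0.5377, 0.1611, 0.2383]
tool_rot: [-3.141, -0.001, 0.023]
contact_force: [-0.1, -0.8, 0.1]
opening: 0.0276
grip_force: 0.0
```

Request:
apply_moves(motion="0 0 0 0 0 0 -0.174;0 0 0 0 0 0 -0.174;0 0 0 0 0 0 -0.174;0 0 0 0 0 0 -0.174;0 0 0 0 0 0 -0.174;0 0 0 0 0 0 -0.174;0 0 0 0 0 0 -0.174;0 0 0 0 0 0 -0.174;0 0 0 0 0 0 -0.174;0 0 0 0 0 0 0;0 0 0 0 0 0 0")

```text
time: 23.68
tool_pos: [0.5381, 0.1589, 0.2379]
tool_rot: [3.141, 0.0, 1.582]
contact_force: [-0.6, -0.1, 0.7]
opening: 0.0003
grip_force: 0.0
```

```bash
python3 - <<'E'
from h import *
o=robot.observe(); c=robot.read_camera('wrist')
print(o['tool_pos'],o['tool_rot'],o['time'],o['contact_force'],o['opening'])
np.save('w7.npy',dict(c=c,o=o),allow_pickle=True)
for x in(-.04,.04): print('post',wpix(c,o,(.5379+x,.1286+.016*x,.0585)))
print('tab',wpix(c,o,(.536,.221,.091)))
save(c,'w7.png',(220,80,440,245),3.6)
E
```

```text
[0.53807272 0.15894904 0.23791343] [3.14135608e+00 1.44214221e-04 1.58199169e+00] 23.675 [-0.6339613  -0.11208952  0.65511851] 0.00034110371547301025
post [288.38410131 207.61160782]
post [358.39956653 207.336866  ]
tab [322.54844348 126.39304166]
```

View pics/w7.png

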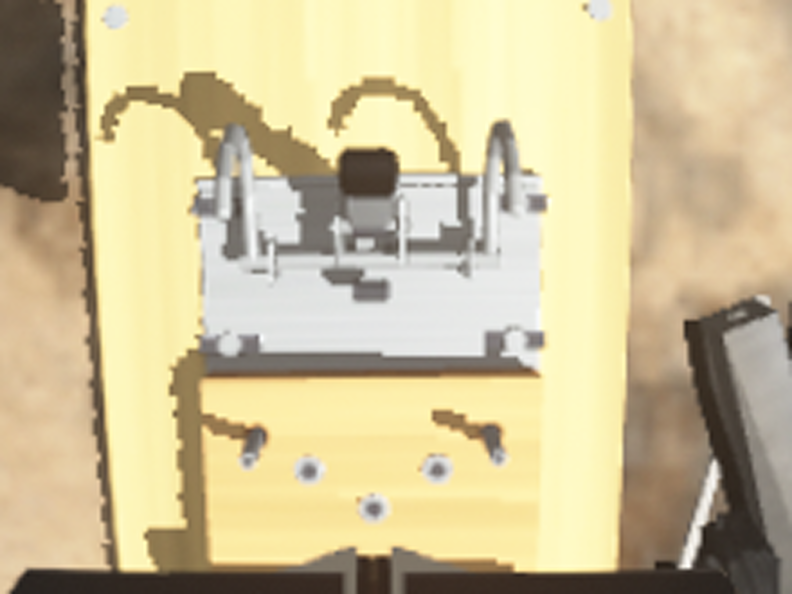

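The template lies flat with both posts through at zoom (250, 458) and (498, 456). The tab is at (368, 172), as predicted. Now bring the closed fingers behind the tab.

Request:
apply_moves(motion="0 2 -0.2 0 0 0 0;0 1.9 0 2 0 0 0;0 0 0 4 0 0 0;0 0 0 4 0 0 0;0 0 0 3 0 0 0;0 0 0 1.6 0 0 0;0 0 0 0 0 0 0;0 0 0 0 0 0 0")

```text
time: 24.72
tool_pos: [0.5363, 0.1988, 0.0929]
tool_rot: [3.139, -0.0, 1.586]
contact_force: [0.4, 0.1, 0.5]
opening: 0.0005
grip_force: 0.0
```

Request:
apply_moves(motion="0 0.8 0 0.07 0 0 0;0 0.43 0 0.14 0 0 0;0 0.43 0 0.14 0 0 0;0 0.41 0 0.2 0 0 0;0 0.41 0 0.2 0 0 0;0 0.38 0 0.25 0 0 0;0 0.38 0 0.26 0 0 0;0 0.33 0 0.3 0 0 0;0 0.34 0 0.31 0 0 0;0 0 0 0 0 0 0")

```text
time: 25.98
tool_pos: [0.5357, 0.2372, 0.0744]
tool_rot: [3.139, 0.001, 1.586]
contact_force: [-0.8, -5.2, 5.8]
opening: 0.0003
grip_force: 3.9
```

Request:
apply_moves(motion="0 0.29 0 0.35 0 0 0;0 0.29 0 0.35 0 0 0;0 0.25 0 0.38 0 0 0;0 0.24 0 0.38 0 0 0;0 0 0 0 0 0 0")

```text
time: 26.6
tool_pos: [0.5346, 0.2487, 0.0582]
tool_rot: [-3.142, -0.0, 1.586]
contact_force: [-0.5, 0.2, -0.6]
opening: 0.0
grip_force: 0.0
```

Request:
apply_moves(motion="0 0 0 -4 0 0 0;0 0 0 -5 0 0 0;0 -3 0 -5 0 0 0;0 -4 0 -4 0 0 0;0 -2.5 0 0 0 0 0;0 0 0 0 0 0 0;0 0 0 0 0 0 0")

```text
time: 27.48
tool_pos: [0.5358, 0.1538, 0.2378]
tool_rot: [-3.14, -0.0, 1.586]
contact_force: [0.3, -0.5, 0.3]
opening: 0.0003
grip_force: 0.0
```

```bash
python3 - <<'E'
from h import *
o=robot.observe(); c=robot.read_camera('wrist')
print(o['tool_pos'],o['tool_rot'],o['time'],o['contact_force'])
np.save('w8.npy',dict(c=c,o=o),allow_pickle=True)
print('pred tab shut',wpix(c,o,(.5355,.2637,.049)),'open',wpix(c,o,(.536,.221,.091)))
im=c['img'].astype(int); dark=(im.sum(2)<160)
for k in ('lever','rings'):
    for d in robot.search_frame(k,c)[:1]: print(k,d['centre'],d['score'])
    for d in robot.trace(k,c)[:1]:
        m=d['pixels']; v,u=np.where(m); print(k,u.min(),u.max(),v.min(),v.max(),'dark part',[a.mean().round(1) for a in np.where(m&dark)])
for x in(-.04,.04):print('post/ring end',wpix(c,o,(.5379+x,.1286,.0585)),'ring open top',wpix(c,o,(.5379+x,.22,.09)))
E
```

```text
[0.53584245 0.15384005 0.23784571] [-3.14048679e+00 -3.92490814e-04  1.58580243e+00] 27.475 [ 0.25498079 -0.51968102  0.31738505]
pred tab shut [325.3536511   82.63790221] open [325.36720588 121.31703616]
lever [0.5321, 0.237, 0.0401] 0.93
lever 317 331 72 143 dark part [np.float64(73.7), np.float64(322.3)]
rings [0.5314, 0.1775, 0.0706] 0.97
rings 285 365 140 206 dark part [np.float64(nan), np.float64(nan)]
post/ring end [290.35374795 202.76998033] ring open top [286.50218807 122.07530402]
post/ring end [360.63964682 203.85355062] ring open top [367.9470614  123.50538425]<stdin>:10: RuntimeWarning: Mean of empty slice.
  ret = ret.dtype.type(ret / rcount)
```

The lever is back at its initial down position, and the ring ends are on the posts. The arm is clear.

```bash
python3 -c "
from cell import robot
print(robot.hand_in())"
```

```text
the job is handed in; nothing more can be done
None
```

The template is filed flat on both posts under the shut rings, the lever is home, the arm is clear of everything, and the job was handed in at about 27.5 s; the last wrist-camera check (networks only) put lever and rings at their shut positions, and no verdict came back.

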